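# Shut the contact grill and set it preheating

## Robot

A 6-joint arm with a two-finger parallel gripper is mounted at the origin on a cart in front of the work surface, level with it; the furniture and walls round the work are solid. World frame = base frame: x ahead of the robot, y to its left, z up, the work surface at z = 0. Lengths are in m, angles in rad, forces in N, time in s.
With the tool pointing down it reaches from about 0.325 to 0.9 m from the base axis. Payload 3.5 kg.
Tool frame: the origin (TCP) lies between the finger pads; the fingertips stand manip.tcp_to_tips ahead of it and the grasp point (between the pads) lies 5 mm behind it (manip.tcp_to_tips is the distance from the TCP to the fingertips, in m); z points along the fingers, y is the line along which they close (so a half turn about z gives the same grasp; the last joint's range is limited). The gripper opens to 85 mm and grips with 20 to 120 N. Pads are 22 mm wide; open, the fingers measure 114 mm over their backs; the gripper's body (76 mm by 85 mm) begins 54 mm behind the grasp point. The pads swing forward as they close: fully open they stand 13 mm farther back than shut.
Start: joints at [1.153, 0.276, -0.026, 1.268, 0, 1.467], TCP at [0.194, 0.594, 0.245] pointing down, gripper open.
Joint ranges: [-3.12, 3.12], [-0.85, 1.88], [-1.08, 1.24], [-1.95, 2.15], [-1.57, 1.53], [-3.14, 3.14]. Speed limits (rad/s): [2.57, 2.57, 3.14, 3.14, 3.14, 3.14].

## Interface

Orientations are given as a unit quaternion [w, x, y, z].
In Python, from station import manip gives the robot as it stands.
- The arm moves only by the shell command python3 -m pendant 'ROWS' [FORCE]. ROWS is JSON, a list of rows, each a list of 7 numbers: the turn, a rotation vector about the tool's x, y, z in units of 6 degrees (1.0 is 6 degrees), then the shift along the tool's x, y, z in mm, then the finger opening in mm, from 0 to 85.4. A call has 1 to 10 rows; each row shifts and turns the commanded pose from where the row before left it, along the tool's axes as they then stand; what a row does not reach is not made up. A row lasts 1/12 s, in which the tool goes at most 41.7 mm and 7.16 degrees, less where a joint would pass 70% of its speed; a pose out of reach is approached as far as the arm can. A call with a gripper value outside its range is refused whole. The fingers move at their own pace and stop on an object; FORCE is the grip in N (left out, the last holds). Time passes only in rows, so rows that do not move let the fingers close. It gives the time, the measured TCP pose, the force, the opening and the grip force at its end, in the units of the state.
- manip.get_obs(): the state, without advancing time (a new reading comes with each control period).
- manip.capture(name): name is "scene" or "top" or "wrist"; returns a dict with "color" (384x512x3 uint8, red, green, blue), "mtx" (3x3 intrinsics, pixels), "R" (3x3) and "t" (3): a world point X has camera coordinates R X + t; the wrist camera has in their place "tool_from_camera" (4x4, takes a point from camera to tool coordinates, whose origin is the TCP and whose axes are the flange's). Camera axes: x right, y down, z forward; pixel columns grow to the right and rows downward; lengths in m; the calibration is good to about 2 mm. A picture is of the moment at which its call begins: read the wrist's pose just before it. There is no depth.
- manip.close_job(): hands the job in; it is judged then, once.
Trained networks look in the newest picture that a camera, given by its name, has taken for a name from the list of things; names that differ only in an ending like _2 or _b are one class to them, and where a whole thing is asked for, a point or a joint stands for the part that bears it (a point fixed in the world has none). Each returns a list of dicts, best first, with "p" (0 to 1); they miss things now and then, are a little off and sometimes report something else, mostly with a low value. They report only what shows in the picture. A call takes as long as a camera call.
- manip.boxes_of(camera, thing): "rect" ([left, top, right, bottom] in pixels, round what is visible of it).
The state is a dict: "time_s": time; "joints": joint angles; "qvel": joint speeds; "joint_torque": joint torques, N m; "position": TCP position; "orientation": TCP orientation; "ft_force": force on the tool from outside, world axes, zero at the start; "ft_torque": the same for the moment, N m; "grip_width": finger opening in m; "grip_force": force on a finger pad.
Only numpy, scipy, OpenCV 4.12 (cv2) and the standard library are available. Lean on these libraries where they do the work, as an engineer would, in place of code of your own. Each camera call takes 0.05 s, during which the arm holds its last target. There are 200 camera calls.

## Task

Set the contact grill preheating with light touches of the fingertips, lifting nothing: push its lid, which stands ajar, fully shut by the lip at the front without pressing any key, then tap the small round power key at the left end to wake it, tap the oblong sandwich key next to it, and tap the large round start key. Press each lightly and let it go again, leave the square frozen-food key alone, and do not disturb the things that stand around.

Things in the scene. Friction and masses are not known exactly. Their poses are not given: they have to be found in the camera images.
- grill: the contact grill: a low steel and black machine 250 mm wide and 226 mm deep with ribbed plates, standing firm on the worktop (it cannot be moved). Origin under its centre on the worktop; its -x axis points to its front (towards the robot, turned by up to about 0.4 rad), +y to its left as one stands before it, z up
- hinge (a point): middle of the lid's hinge axis, 105 mm behind the grill's centre and 58 mm above the worktop; the axis runs along the grill's y axis. On top of the lid, near its front, a black panel carries a row of four grey keys and, behind them, a flat display. The keys turn with the lid; when it is shut their tops are 102 mm above the worktop
- lid (a joint): angle of the grill's lid about the hinge at its back, rad: 0 is shut against its stop, larger is further open; it starts ajar, between 0.18 and 0.42. The hinge is stiff: the lid stays wherever it is left, and is pushed down with about 2 N at its lip. Overhead, a wall cabinet begins about level with the middle of the grill, its underside 0.66 m above the worktop: keep the wrist clear of it
- lip (a point): the point to push by, on the upper face of the lid's front lip, a flat black tab 130 mm wide that sticks out 48 mm in front of the lid. It lies in the middle of the tab, 242 mm in front of the hinge and, with the lid shut, 80 mm above the worktop; its frame turns with the lid (z is the lid's outward normal, x points along the lid to the hinge)
- power_key_top (a point): centre of the top of the power key: small and round, 18 mm across, at the left end of the row of four. It lies 168 mm in front of the hinge axis and 84 mm to the left of the middle line; it stands 6 mm proud of the panel when released; z is the lid's outward normal
- power_key (a joint): travel of that key, m: 0 released, 0.003 fully in; a spring takes 1.4 N to start it and 4 N to hold it fully in, and pushes it back up; it counts as pressed beyond 0.0015
- sandwich_key_top (a point): centre of the top of the sandwich programme key: an oblong bar, 38 mm along the row by 15 mm, second from the left. It lies 168 mm in front of the hinge axis and 30 mm to the left of the middle line; it stands 6 mm proud of the panel when released; z is the lid's outward normal
- sandwich_key (a joint): travel of that key, m: 0 released, 0.003 fully in; a spring takes 1.4 N to start it and 4 N to hold it fully in, and pushes it back up; it counts as pressed beyond 0.0015
- start_key_top (a point): centre of the top of the start key: the large round one, 29 mm across, third from the left. It lies 168 mm in front of the hinge axis and 30 mm to the right of the middle line; it stands 6 mm proud of the panel when released; z is the lid's outward normal
- start_key (a joint): travel of that key, m: 0 released, 0.003 fully in; a spring takes 1.4 N to start it and 4 N to hold it fully in, and pushes it back up; it counts as pressed beyond 0.0015
- frozen_key_top (a point): centre of the top of the frozen-food key: square, 17 mm, at the right end of the row; not to be pressed. It lies 168 mm in front of the hinge axis and 84 mm to the right of the middle line; it stands 6 mm proud of the panel when released; z is the lid's outward normal
- frozen_key (a joint): travel of that key, m: 0 released, 0.003 fully in; a spring takes 1.4 N to start it and 4 N to hold it fully in, and pushes it back up; it counts as pressed beyond 0.0015
- mug: striped ceramic mug, 92 mm high, to the right of the grill; a bystander, to be left alone. Origin at the centre of its underside
- spice_jar: spice jar, 45 mm wide and 106 mm high, to the right of the grill; a bystander, to be left alone. Origin at the centre of its underside
- timer: wind-up kitchen timer, 64 mm wide and 40 mm high, further to the right; a bystander, to be left alone. Origin at the centre of its underside
- lemon: lemon, 71 mm long, lying at the front, to the right of the grill; a bystander, to be left alone. Origin at the centre of its underside

How it is judged:
By the outcome, as a careful person would: the job done as asked, in the order asked, and still so for the second after the job is handed in, with the robot touching nothing.
It also fails if it takes over 53 s, if anything falls off the work surface, if the arm or the gripper's body presses on something with over 40 N, if the wrist force passes 120 N, or if a joint passes its speed limit or range.

## Working session

There is one attempt and no reset: what is moved stays moved. The work goes in short steps, Python scripts to look and compute and a shell command to move; the robot and the scene stay as the last step left them, time stands still between calls to the robot, and variables do not carry over. Pictures are saved under pics/ and viewed, at most 10 in all, crops included, and the job is handed in when it is done.

```bash
mkdir -p pics; python3 - <<'E'
from station import manip
import cv2, numpy as np
o=manip.get_obs(); print(o['position'],o['orientation'],o['grip_width'],manip.tcp_to_tips,o['time_s'])
for c in ("scene","top"):
    d=manip.capture(c); cv2.imwrite(f"pics/{c}0.png",d["color"][:,:,::-1])
    print(c,np.round(d['mtx'],1).tolist(),np.round(d['R'],4).tolist(),np.round(d['t'],4).tolist())
    for n in ("grill","lip","power_key_top","sandwich_key_top","start_key_top","frozen_key_top","mug","spice_jar","timer","lemon"):
        print(n,[(np.round(b['rect']).tolist(),round(b['p'],2)) for b in manip.boxes_of(c,n)[:2]])
E
```

```text
[0.19318549 0.59357925 0.24414853] [-2.92566176e-04  1.56735970e-01  9.87639895e-01 -1.09012169e-03] 0.08524645023878856 0.014 0.0
scene [[456.0, 0.0, 255.8], [0.0, 456.0, 191.8], [0.0, 0.0, 1.0]] [[0.533, -0.846, 0.0106], [-0.6427, -0.413, -0.6453], [0.5503, 0.3372, -0.7639]] [-0.4657, 0.3439, 1.0193]
grill [([140.0, 124.0, 258.0, 216.0], 0.58)]
lip [([139.0, 121.0, 250.0, 191.0], 0.71)]
power_key_top [([141.0, 125.0, 257.0, 214.0], 0.69)]
sandwich_key_top [([170.0, 149.0, 181.0, 155.0], 0.47)]
start_key_top [([186.0, 158.0, 196.0, 164.0], 0.62), ([234.0, 184.0, 267.0, 232.0], 0.44)]
frozen_key_top []
mug [([232.0, 187.0, 267.0, 230.0], 0.85)]
spice_jar [([259.0, 169.0, 280.0, 206.0], 0.71)]
timer [([329.0, 250.0, 355.0, 276.0], 0.56)]
lemon [([261.0, 254.0, 286.0, 278.0], 0.59)]
top [[446.0, 0.0, 250.3], [0.0, 446.0, 192.9], [0.0, 0.0, 1.0]] [[-0.0234, -0.9997, 0.0029], [-0.985, 0.0226, -0.1711], [0.1709, -0.0069, -0.9853]] [-0.1638, 0.5874, 1.1136]
grill [([121.0, 147.0, 225.0, 251.0], 0.59)]
lip [([119.0, 147.0, 220.0, 248.0], 0.72), ([350.0, 196.0, 371.0, 222.0], 0.38)]
power_key_top []
sandwich_key_top [([151.0, 204.0, 165.0, 213.0], 0.39)]
start_key_top []
frozen_key_top [([199.0, 205.0, 210.0, 210.0], 0.37)]
mug [([237.0, 193.0, 280.0, 232.0], 0.97), ([254.0, 164.0, 267.0, 187.0], 0.54)]
spice_jar [([253.0, 162.0, 269.0, 188.0], 0.8)]
timer [([350.0, 198.0, 374.0, 222.0], 0.95)]
lemon [([300.0, 239.0, 318.0, 268.0], 0.73)]
```

```bash
python3 - <<'E'
import cv2
a=cv2.imread("pics/scene0.png")[100:250,120:300];b=cv2.imread("pics/top0.png")[130:270,105:285]
a=cv2.resize(a[:140],None,fx=4,fy=4,interpolation=2)[:, :720];b=cv2.resize(b,None,fx=4,fy=4,interpolation=2)
cv2.imwrite("pics/a.png",a);cv2.imwrite("pics/b.png",b)
E
```

```text
(no output)
```

View pics/a.png

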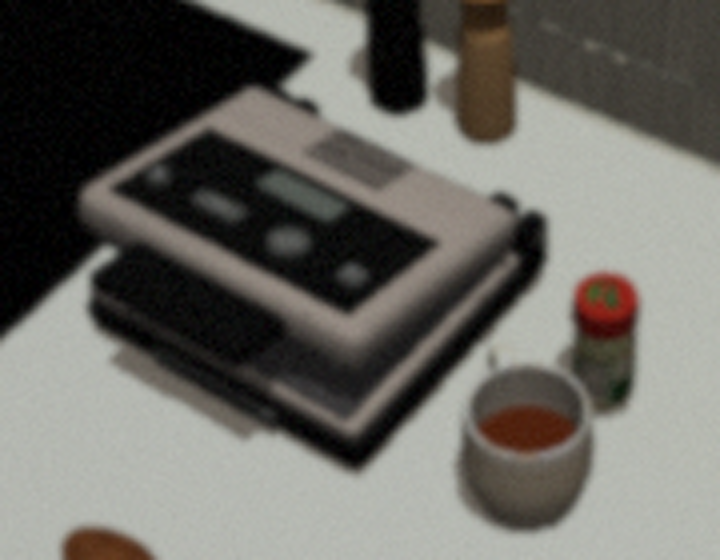

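View pics/b.png

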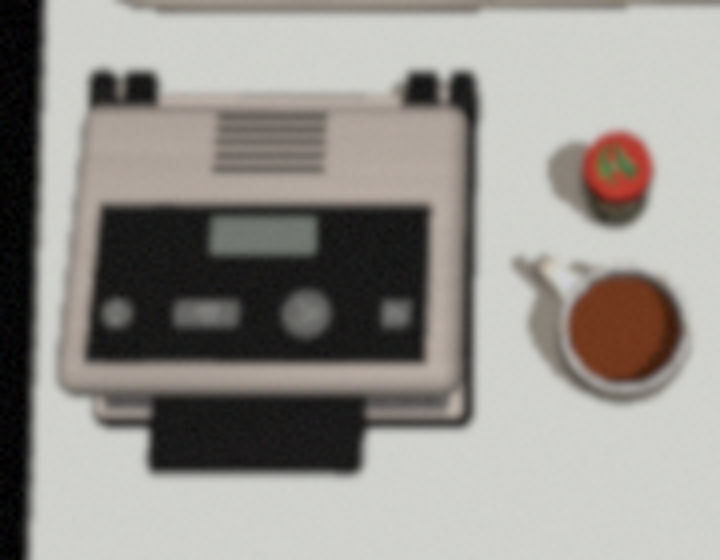

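The scene view shows the lid ajar, with the keys at about (159,144), (175,151), (192,160) and (208,169). In the top view they're at about (134,208), (156,208), (181,208) and (204,208), with the lip at about x 142–195 and its front edge at y 247. Next I'll fit the pose.

```bash
cat > h.py <<'E'
import numpy as np
from scipy.optimize import least_squares
K={'power':(168,84,44),'sandwich':(168,30,44),'start':(168,-30,44),'frozen':(168,-84,44),'lip':(242,0,22)}
def pt(p,f,l,h):
    x,y,yaw,a=p; f,l,h=f/1e3,l/1e3,h/1e3
    c,s=np.cos(a),np.sin(a)
    g=np.array([.105-(f*c-h*s), l, .058+f*s+h*c])  # grill frame
    C,S=np.cos(yaw),np.sin(yaw)
    return np.array([x+C*g[0]-S*g[1],y+S*g[0]+C*g[1],g[2]])
def proj(M,R,t,X):
    q=M@(R@X+t); return q[:2]/q[2]
def fit(obs,cams,x0=(.6,.2,0,.3),lid=None):
    def r(p):
        p=p if lid is None else np.r_[p[:3],lid]
        return np.concatenate([proj(*cams[c],pt(p,*g))-uv for c,g,uv in obs])
    return least_squares(r,x0,loss='soft_l1')
E
python3 - <<'E'
from h import *
from station import manip
cams={c:[(d:=manip.capture(c))['mtx'],d['R'],d['t']] for c in('scene','top')}
n=['power','sandwich','start','frozen']
T=[(117,313),(206,314),(306,313),(397,313)];S=[(158,175),(219,205),(289,241),(353,275)]
obs=[('top',K[k],np.array(u)/4-.4+[105,130]) for k,u in zip(n,T)]+[('scene',K[k],np.array(u)/4-.4+[120,100]) for k,u in zip(n,S)]
obs+=[('top',(257,0,22),np.array([256,470])/4-.4+[105,130])]
f=fit(obs,cams);print(f.x,np.round(f.fun.reshape(-1,2),1).tolist())
for k in K: print(k,np.round(pt(f.x,*K[k]),3),'shut',np.round(pt(np.r_[f.x[:3],0],*K[k]),3))
f.x.tofile('fit')
E
```

```text
[ 0.58632515  0.01841756 -0.01859504  0.212948  ] [[0.1, 0.3], [0.3, -0.1], [0.3, 0.1], [0.1, -0.0], [-0.3, -0.1], [-0.2, 0.2], [-0.2, 0.1], [0.1, -0.1], [-0.5, -0.7]]
power [0.538 0.103 0.137] shut [0.525 0.104 0.102]
sandwich [0.537 0.049 0.137] shut [0.524 0.05  0.102]
start [ 0.536 -0.011  0.137] shut [ 0.523 -0.01   0.102]
frozen [ 0.535 -0.065  0.137] shut [ 0.522 -0.064  0.102]
lip [0.459 0.021 0.131] shut [0.449 0.021 0.08 ]
```

```bash
R='[0,0,0,-15,-33,0,0]'; python3 -m pendant '[[0,0,-0.94,0,0,0,0],[0,0,-0.94,0,0,0,0],[0,0,-0.94,0,0,0,0],[0,0,0,-15,-33,0,0],[0,0,0,-15,-33,0,0],[0,0,0,-15,-33,0,0],[0,0,0,-15,-33,0,0],[0,0,0,-15,-33,0,0],[0,0,0,-15,-33,0,0],[0,0,0,-15,-33,0,0]]'
python3 -m pendant '[[0,0,0,-15,-33,0,0],[0,0,0,-15,-33,0,0],[0,0,0,-15,-33,0,0],[0,0,0,-15,-33,0,0],[0,0,0,-15,-33,0,0],[0,0,0,-15,-33,0,0],[0,0,0,-15,-33,0,0],[0,0,0,0,0,0,0]]'
```

```text
time_s: 2.03
position: [0.2943, 0.3598, 0.2455]
orientation: [0.0, 0.009, 1.0, 0.0]
ft_force: [1.0, -0.4, 0.2]
grip_width: 0.0002
grip_force: 0.0
time_s: 2.7
position: [0.397, 0.1237, 0.2458]
orientation: [0.001, 0.014, 1.0, -0.001]
ft_force: [0.4, 0.0, 0.4]
grip_width: -0.0002
grip_force: 0.0
```

```bash
python3 -m pendant '[[0,0,0,-16,-34,0,0],[0,0,0,-16,-34,0,0],[0,0,0,-16,-34,0,0],[0,0,0,0,0,20,0],[0,0,0,0,0,20,0],[0,0,0,0,0,20,0],[0,0,0,0,0,15,0],[0,0,0,0,0,0,0],[0,0,0,0,0,0,0]]'
python3 - <<'E'
from station import manip
import cv2
d=manip.capture("scene")["color"][:,:,::-1][60:230,110:300]
w=manip.capture("wrist"); print(manip.get_obs()['position'])
cv2.imwrite("pics/c.png",cv2.hconcat([cv2.resize(d,(400,358)),cv2.resize(w["color"][:,:,::-1],(400,358))]))
E
```

```text
time_s: 3.45
position: [0.4397, 0.0257, 0.1698]
orientation: [-0.001, 0.01, 1.0, 0.0]
ft_force: [-0.4, -0.1, 0.0]
grip_width: -0.0001
grip_force: 0.0
[0.44132364 0.02557197 0.17143078]
```

View pics/c.png

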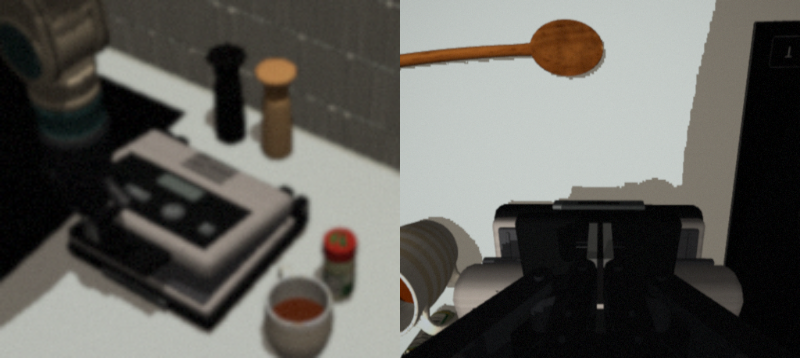

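The left half shows the closed fingers above the black lip, in front of the panel. The right half shows the wrist camera looking down on the lip tab at about (600,205). Next I push down.

```bash
python3 -m pendant '[[0,0,0,0,0,10,0],[0,0,0,0,0,10,0],[0,0,0,0,0,6,0],[0,0,0,0,0,4,0],[0,0,0,0,0,4,0],[0,0,0,0,0,0,0]]'
python3 -m pendant '[[0,0,0,0,0,5,0],[0,0,0,0,0,5,0],[0,0,0,0,0,5,0],[0,0,0,0,0,5,0],[0,0,0,0,0,4,0],[0,0,0,0,0,3,0],[0,0,0,0,0,0,0]]'
```

```text
time_s: 4.05
position: [0.4396, 0.0254, 0.1352]
orientation: [-0.001, 0.01, 1.0, 0.0]
ft_force: [-0.6, 0.1, -0.6]
grip_width: -0.0001
grip_force: 0.0
time_s: 4.63
position: [0.44, 0.0254, 0.1085]
orientation: [-0.001, 0.01, 1.0, 0.0]
ft_force: [0.3, -0.4, 0.2]
grip_width: -0.0001
grip_force: 0.0
```

```bash
python3 -m pendant '[[0,0,0,0,0,3,0],[0,0,0,0,0,3,0]]'
python3 - <<'E'
from station import manip
import cv2
d=manip.capture("scene")["color"][:,:,::-1][100:230,110:300]
w=manip.capture("top")["color"][:,:,::-1][130:270,105:285]; print(manip.get_obs()['position'])
cv2.imwrite("pics/d.png",cv2.hconcat([cv2.resize(d,(400,300)),cv2.resize(w,(400,300))]))
E
```

```text
time_s: 4.8
position: [0.4408, 0.0253, 0.1034]
orientation: [0.0, 0.01, 1.0, -0.0]
ft_force: [-1.4, 0.2, 1.2]
grip_width: 0.0001
grip_force: 0.5
[0.44039716 0.02538403 0.10294308]
```

View pics/d.png

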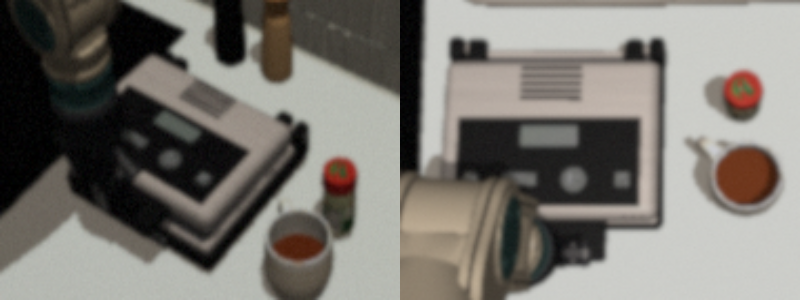

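The lid has followed the fingers down and is nearly shut. I'll carry on in small steps.

```bash
python3 -m pendant '[[0,0,0,0,0,3,0],[0,0,0,0,0,2,0],[0,0,0,0,0,1,0],[0,0,0,0,0,1,0]]'
python3 -m pendant '[[0,0,0,0,0,1,0],[0,0,0,0,0,1,0],[0,0,0,0,0,0,0]]'
```

```text
time_s: 5.23
position: [0.4405, 0.0254, 0.0962]
orientation: [-0.0, 0.01, 1.0, -0.0]
ft_force: [-0.9, -0.4, 1.2]
grip_width: 0.0002
grip_force: 0.4
time_s: 5.48
position: [0.4404, 0.0254, 0.0941]
orientation: [-0.0, 0.01, 1.0, 0.0]
ft_force: [0.9, 0.6, -0.3]
grip_width: -0.0
grip_force: 0.0
```

```bash
for i in 1; do python3 -m pendant '[[0,0,0,0,0,1,0],[0,0,0,0,0,1,0],[0,0,0,0,0,0,0]]'; done
python3 -m pendant '[[0,0,0,0,0,1,0],[0,0,0,0,0,0,0]]'
```

```text
time_s: 5.73
position: [0.4406, 0.0254, 0.0939]
orientation: [-0.0, 0.01, 1.0, -0.0]
ft_force: [-5.0, -0.1, 14.1]
grip_width: -0.0002
grip_force: 7.0
time_s: 5.9
position: [0.4406, 0.0254, 0.0939]
orientation: [-0.0, 0.01, 1.0, -0.0]
ft_force: [-7.6, 0.3, 21.1]
grip_width: -0.0
grip_force: 10.8
```

The force rises sharply at TCP z 0.0939, which puts the tips at 0.080. That matches the shut lid. I'll back off and go over the power key.

```bash
python3 -m pendant '[[0,0,0,0,0,-20,0],[0,0,0,0,0,-30,0],[0,0,0,0,0,-15,0],[0,0,0,-27,27,0,0],[0,0,0,-27,26,0,0],[0,0,0,-27,24,0,0],[0,0,0,0,0,0,0],[0,0,0,0,0,0,0]]'
python3 - <<'E'
from station import manip
from h import *
import cv2
from scipy.spatial.transform import Rotation
p=np.fromfile('fit'); p[3]=0
o=manip.get_obs();w=manip.capture("wrist");T=w["tool_from_camera"]
Rw=Rotation.from_quat(np.roll(o['orientation'],-1)).as_matrix()
Rc=T[:3,:3].T@Rw.T; tc=-T[:3,:3].T@(Rw.T@o['position'])-T[:3,:3].T@T[:3,3]
wi=w["color"][:,:,::-1].copy(); s=manip.capture("scene"); si=s["color"][:,:,::-1].copy()
si=cv2.resize(si[100:230,110:300],(400,384),interpolation=2)
for k in K:
    u=proj(w['mtx'],Rc,tc,pt(p,*K[k])); v=proj(s['mtx'],s['R'],s['t'],pt(p,*K[k])); print(k,u,v)
    cv2.circle(wi,tuple(int(a) for a in np.clip(u,-999,999)),2,(0,0,255),-1)
    cv2.circle(si,(int((v[0]-110)*400/190),int((v[1]-100)*384/130)),2,(0,0,255),-1)
cv2.imwrite("pics/e.png",cv2.hconcat([si,wi[:, 56:456]]))
print(o['position'],o['orientation'],o['ft_force'])
d=pt(p,*K['power'])-o['position']; print('tool delta',Rw.T@d*1e3, np.ptp(Rw,0))
E
```

```text
time_s: 6.57
position: [0.5243, 0.1017, 0.1562]
orientation: [0.0, 0.009, 1.0, -0.0]
ft_force: [0.9, 0.4, -1.5]
grip_width: 0.0001
grip_force: 0.0
power [260.57473091 225.3190698 ] [157.59198441 155.00744418]
sandwich [173.75894316 225.28534086] [172.6285125  162.84759428]
start [ 77.19745565 225.2478256 ] [189.87551961 171.84030348]
frozen [ -9.7975703  225.21402702] [205.90709148 180.19927632]
lip [124.68637323 100.50458518] [164.38048554 189.83797696]
[0.52426499 0.10174552 0.15623382] [ 2.38996366e-04  8.73597802e-03  9.99961812e-01 -2.92559835e-05] [ 0.92171508  0.38744667 -1.50291647]
tool delta [-0.57493858  1.84266502 54.23400519] [1.01731853 0.9999017  1.00047735]
```

View pics/e.png

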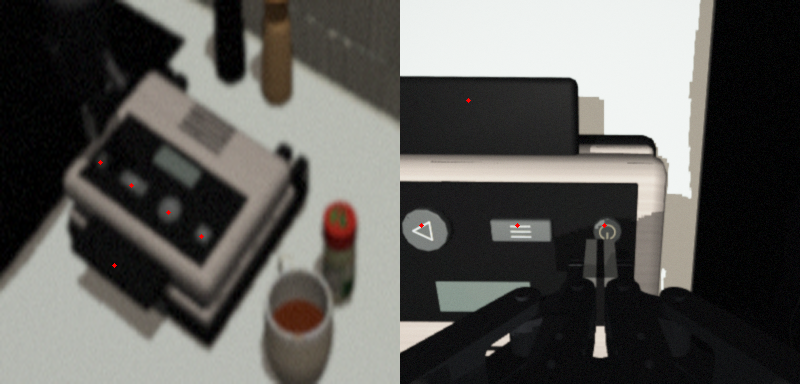

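The wrist picture (right) shows the keys at about (607,231), (520,230) and (426,230). My predictions sit within 3–5 px (about 2–3 mm), and the lid is shut. I'll split that difference and tap power.

```bash
python3 -m pendant '[[0,0,0,-2,3,10,0],[0,0,0,0,0,14,0],[0,0,0,0,0,10,0],[0,0,0,0,0,3,0],[0,0,0,0,0,0,0],[0,0,0,0,0,0,0]]'
python3 -m pendant '[[0,0,0,0,0,1.5,0],[0,0,0,0,0,1,0],[0,0,0,0,0,0,0]]'
```

```text
time_s: 7.17
position: [0.5246, 0.1034, 0.1191]
orientation: [-0.0, 0.01, 1.0, -0.0]
ft_force: [-0.4, -0.1, -0.8]
grip_width: -0.0003
grip_force: 0.0
time_s: 7.42
position: [0.5254, 0.1037, 0.1172]
orientation: [0.0, 0.01, 1.0, 0.0]
ft_force: [0.2, 1.1, -0.8]
grip_width: 0.0
grip_force: 0.0
```

```bash
python3 -m pendant '[[0,0,0,0,0,1,0],[0,0,0,0,0,1,0],[0,0,0,0,0,0,0]]'
python3 -m pendant '[[0,0,0,0,0,1,0],[0,0,0,0,0,0,0],[0,0,0,0,0,0,0]]'
```

```text
time_s: 7.67
position: [0.5255, 0.1038, 0.1151]
orientation: [0.0, 0.01, 1.0, 0.0]
ft_force: [0.8, -0.3, 1.0]
grip_width: -0.0004
grip_force: 1.0
time_s: 7.92
position: [0.5255, 0.1038, 0.1142]
orientation: [0.0, 0.01, 1.0, 0.0]
ft_force: [-0.4, -0.9, 3.0]
grip_width: 0.0
grip_force: 1.5
```

```bash
python3 -m pendant '[[0,0,0,0,0,1,0],[0,0,0,0,0,0,0],[0,0,0,0,0,0,0]]'
python3 -m pendant '[[0,0,0,0,0,0,0]]'
```

```text
time_s: 8.17
position: [0.5254, 0.1038, 0.1131]
orientation: [0.0, 0.01, 1.0, 0.0]
ft_force: [0.2, 1.1, 2.7]
grip_width: -0.0003
grip_force: 1.9
time_s: 8.25
position: [0.5254, 0.1038, 0.1131]
orientation: [0.0, 0.01, 1.0, 0.0]
ft_force: [0.7, 0.6, 2.9]
grip_width: -0.0
grip_force: 1.9
```

Force and travel of about 2.8 mm show the power key pressed. I'll release it and do the same at the sandwich key.

```bash
python3 -m pendant '[[0,0,0,0,0,-10,0],[0,0,0,0,0,-10,0],[0,0,0,0,-27,0,0],[0,0,0,0,-27,0,0],[0,0,0,0,0,0,0],[0,0,0,0,0,10,0],[0,0,0,0,0,6,0],[0,0,0,0,0,0,0],[0,0,0,0,0,0,0]]'
python3 -m pendant '[[0,0,0,0,0,1,0],[0,0,0,0,0,1,0],[0,0,0,0,0,1,0],[0,0,0,0,0,0,0],[0,0,0,0,0,0,0]]'
```

```text
time_s: 9.0
position: [0.523, 0.0503, 0.116]
orientation: [-0.001, 0.009, 1.0, -0.0]
ft_force: [-1.5, -0.2, 1.1]
grip_width: -0.0001
grip_force: 0.6
time_s: 9.42
position: [0.5237, 0.0503, 0.1139]
orientation: [-0.0, 0.01, 1.0, 0.0]
ft_force: [-1.3, 1.0, 3.0]
grip_width: 0.0002
grip_force: 1.6
```

```bash
python3 -m pendant '[[0,0,0,0,0,0.8,0],[0,0,0,0,0,0,0],[0,0,0,0,0,0,0]]'
python3 -m pendant '[[0,0,0,0,0,0,0]]'
```

```text
time_s: 9.67
position: [0.524, 0.0501, 0.1132]
orientation: [0.0, 0.01, 1.0, 0.0]
ft_force: [-1.3, 2.8, 3.9]
grip_width: -0.0
grip_force: 1.9
time_s: 9.75
position: [0.5241, 0.05, 0.1132]
orientation: [0.0, 0.01, 1.0, 0.0]
ft_force: [-2.4, 2.4, 4.0]
grip_width: 0.0002
grip_force: 1.9
```

```bash
python3 -m pendant '[[0,0,0,0,0,-10,0],[0,0,0,0,0,-10,0],[0,0,0,0,-30,0,0],[0,0,0,0,-30,0,0],[0,0,0,0,0,0,0],[0,0,0,0,0,10,0],[0,0,0,0,0,6,0],[0,0,0,0,0,0,0],[0,0,0,0,0,0,0]]'
python3 -m pendant '[[0,0,0,0,0,1,0],[0,0,0,0,0,1,0],[0,0,0,0,0,1,0],[0,0,0,0,0,0,0],[0,0,0,0,0,0,0]]'
```

```text
time_s: 10.5
position: [0.5221, -0.0096, 0.1163]
orientation: [-0.001, 0.009, 1.0, -0.0]
ft_force: [1.1, -0.3, 1.2]
grip_width: 0.0
grip_force: 0.0
time_s: 10.92
position: [0.5227, -0.0097, 0.1142]
orientation: [-0.0, 0.009, 1.0, 0.0]
ft_force: [-1.3, 1.7, 3.0]
grip_width: 0.0001
grip_force: 1.5
```

```bash
python3 -m pendant '[[0,0,0,0,0,1,0],[0,0,0,0,0,0,0],[0,0,0,0,0,0,0]]'
python3 -m pendant '[[0,0,0,0,0,-15,0],[0,0,0,0,0,-25,0],[0,0,0,0,0,-30,0],[0,0,0,35,0,-10,0],[0,0,0,35,0,0,0],[0,0,0,35,0,0,0],[0,0,0,0,35,0,0],[0,0,0,0,35,0,0],[0,0,0,0,35,0,0],[0,0,0,0,35,0,0]]'
python3 - <<'E'
from station import manip
import cv2
d=manip.capture("scene")["color"][:,:,::-1][100:230,110:300]
w=manip.capture("top")["color"][:,:,::-1][130:270,105:285]
cv2.imwrite("pics/f.png",cv2.hconcat([cv2.resize(d,(400,300)),cv2.resize(w,(400,300))]))
E
```

```text
time_s: 11.17
position: [0.5229, -0.0099, 0.1132]
orientation: [0.0, 0.01, 1.0, 0.0]
ft_force: [-2.1, 2.2, 2.7]
grip_width: 0.0002
grip_force: 1.9
time_s: 12.0
position: [0.4207, 0.1324, 0.1931]
orientation: [0.001, 0.011, 1.0, -0.001]
ft_force: [1.3, 0.2, 0.1]
grip_width: 0.0002
grip_force: 0.0
```

View pics/f.png

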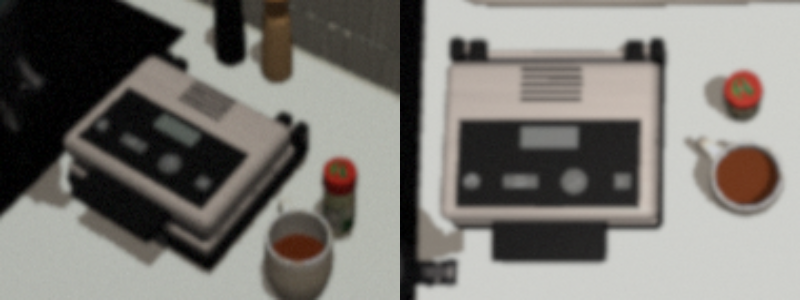

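Both views show the lid shut and all four keys standing proud. The mug and jar haven't moved, and the arm is clear. Contact heights (lip 0.080, key tops about 0.102) confirm the lid is fully shut.

```bash
python3 -m pendant '[[0,0,0,0,0,0,0],[0,0,0,0,0,0,0],[0,0,0,0,0,0,0]]'; python3 -c "
from station import manip
print(manip.close_job())"
```

```text
time_s: 12.35
position: [0.4206, 0.1307, 0.1928]
orientation: [-0.0, 0.011, 1.0, -0.0]
ft_force: [0.0, 0.1, 0.1]
grip_width: -0.0
grip_force: 0.0
the job is handed in; nothing more can be done
None
```

I pushed the lid shut by its lip, then tapped power, sandwich and start in that order, each about 2.8 mm in and released; the frozen-food key was not touched, the mug and jar stood unmoved in the last view, and the job was handed in at 12.35 s with no verdict returned.

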